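Snap a bag clasp shut in the two-handled hand press

ROBOT

A 6-joint arm with a two-finger parallel gripper is mounted at the origin on a cart in front of the work surface, level with it; the furniture and walls round the work are solid. World frame = base frame: x ahead of the robot, y to its left, z up, the work surface at z = 0. Lengths are in m, angles in rad, forces in N, time in s.
With the tool pointing down it reaches from about 0.275 to 0.875 m from the base axis. Payload 12.5 kg.
Tool frame: the origin (TCP) lies at the very end of the fingers, on their centre line; the grasp point (between the pads) lies 19 mm behind it; x points along the fingers, y is the direction in which the jaws open and shut, and the axes are right-handed (so a half turn about x gives the same grasp; the last joint's range is limited). The gripper opens to 85 mm and grips with 20 to 120 N. Pads are 22 mm wide; open, the fingers measure 114 mm over their backs; the gripper's body (76 mm by 85 mm) begins 54 mm behind the grasp point. The pads swing forward as they close: fully open they stand 13 mm farther back than shut.
Start: joints at [1.065, 0.351, 1.652, -0, 1.139, -0.085], TCP at [0.225, 0.502, 0.231] pointing down, gripper open.
Joint ranges: [-2.75, 2.75], [-0.79, 2.1], [0.01, 2.65], [-1.57, 4.71], [0.07, 3.14], [-2.87, 2.87]. Speed limits (rad/s): [2.22, 2.22, 2.79, 3.14, 3.14, 3.14].

INTERFACE

Orientations are given as a 3x3 rotation matrix whose columns are the frame's x, y, z axes.
In Python, from bench import manip gives the robot as it stands. Calls block until the motion is done:
- manip.move_ptp(position, orientation): joint-space move of the TCP to a pose.
- manip.move_l(position, attitude=None, max_speed=0.15): straight line of the TCP; attitude=None keeps the orientation; max_speed is the mean speed in m/s.
- manip.move_j(angles): joint-space move.
- manip.set_gripper(opening, effort=None): opening from 0.0 (shut) to 1.0 (fully open); effort is the grip in N (None keeps the last); returns when the fingers have stopped.
- manip.dwell(seconds).
- manip.inverse_kinematics(position, orientation): joint angles nearest the present ones, or None.
- manip.grab_frame(name): name is "scene" or "top" or "wrist"; returns (picture, depth): 384x512x3 uint8, red, green, blue; 384x512 float32, m along the optical axis (not along the pixel's ray), 0 where there is no reading.
- manip.get_calibration(name): a dict with "camera_matrix" (3x3 intrinsics, pixels), "R" (3x3) and "t" (3): a world point X has camera coordinates R X + t. Camera axes: x right, y down, z forward; pixel columns grow to the right and rows downward; lengths in m; the calibration is good to about 2 mm. A picture is of the moment at which its call begins: read the wrist's pose just before it. get_calibration takes no time and is no camera call; for the wrist camera it gives the pose at the moment of the call.
A pose or a line that the arm cannot do raises manip.Unreachable and nothing moves.
- manip.sign_off(): hands the job in, once; it reports no verdict.
Trained networks look in the newest picture that a camera, given by its name, has taken for a name from the list of things; names that differ only in an ending like _2 or _b are one class to them, and where a whole thing is asked for, a point or a joint stands for the part that bears it (a point fixed in the world has none). Each returns a list of dicts, best first, with "confidence" (0 to 1); they miss things now and then, are a little off and sometimes report something else, mostly with a low value. They report only what shows in the picture. A call takes as long as a camera call. They do not tell look-alikes from the thing itself.
- manip.look_for(camera, name): "at" ([x, y, z] in m, in world coordinates, good to about 4 mm: the middle of the surface that is visible of it).
Readings, each from a call of its own:
- manip.current_time(): time.
- manip.current_qpos(): joint angles.
- manip.current_joint_vel(): joint speeds.
- manip.current_joint_torque(): joint torques, N m.
- manip.current_ee_pos(): TCP position.
- manip.current_tcp_rot(): TCP orientation.
- manip.current_force(): force on the tool from outside, world axes, zero at the start.
- manip.current_ft_torque(): the same for the moment, N m.
- manip.current_grip_width(): opening from 0.0 (shut) to 1.0 (fully open).
Only numpy, scipy, OpenCV 4.12 (cv2) and the standard library are available. Lean on these libraries where they do the work, as an engineer would, in place of code of your own. Each camera call takes 0.05 s, during which the arm holds its last target. There are 200 camera calls.

TASK

Set the open brass clasp in the nest of the blue hand press, its length lying across from one jaw to the other, and let go of it. Then squeeze the two handles of the press slowly towards each other until you feel the clasp snap shut, stop there before it is crushed, and let the handles spring open again. Leave the shut clasp in the nest, close it with the press only (not between the fingers), and do not disturb the round wooden box, the yellow tin and the tweezers.

Things in the scene. Friction and masses are not known exactly. Their poses are not given: they have to be found in the camera images.
- clasp: Loose brass snap clasp, 0.15 to 0.2 kg: box 18 (x) x 20 (y) x 20 mm high; a steel tongue sticks out of its +y end. Origin: centre of the box's underside, z up, y its length. Tongue's end plate 15 x 6 x 18 mm, outer face at y +20 mm open, +16 shut: it spans y -10..+20 mm (30 mm) open and is 26 mm long shut. Grasp the brass box across x. Either way round in the nest will do.
- tongue (a joint): travel of the tongue into the clasp, m: 0 open, 0.004 shut. Resistance along the clasp rises to a peak of about 15 N near 0.001 and is gone at 0.002; past that it pulls itself home to 0.004 and stays (let go before that, it springs back). Stiff beyond home: more than 26 N from a jaw crushes the clasp.
- press: Fixed hand press: blue base plate, x -50..+86, y -52..+52 mm, 8 mm thick. Origin: on the bench under the nest. x points from grips to hinges (roughly away from the robot), jaws close along y, z up. Two handles run along x beside the nest, hinged on upright pins at x +60, y +34 and -34 mm; arms and jaws lie 14 to 31 mm above the bench, nothing above them. Open from above between them.
- nest (a point): middle of the black nest's floor, 12 mm above the bench, axes as the press. Lips in x, 3 mm high, inner faces 22 mm apart; open in y. Jaws (white discs 14 mm across, centred 10 mm above the floor) stand at y +18 mm and, on a set screw whose setting differs each time and is not told, between y -28 and -18 mm when the handles are open.
- handle_left: steel handle on the press's +y side with a black rubber grip; origin on its hinge pin, jaw 60 mm and grip 125 mm from the pin. A return spring holds it open, 1.2 N at the grip when open to about 3 N fully closed.
- handle_right: the same on the -y side, with the screw-set jaw. The handles turn independently of each other, each by at most 0.19 rad (23 mm at the grip).
- grip_left (a point): centre of the left rubber grip, a round bar 10 mm thick, 50 mm long along x, 25 mm above the bench: squeeze here. Only free bench below and beside it.
- grip_right (a point): the same on the right handle. Grip centres are 58 mm apart when open (68 over the outsides). Depending on the set screw the clasp resists from somewhere between 46 and 25 mm, with up to about 9 N on each grip; it gives within some 5 mm and the grip force falls to about 2.5 N for some 4 mm, until the jaws meet the shut clasp. Over about 14 N on a grip it is crushed.
- wax_tin: round turned wooden box, 63 mm across, 23 mm high, a bystander; origin: centre of its underside
- yellow_tin: flat yellow tin with a grey lid, 36 x 50 x 20 mm, a bystander; origin: centre of its underside
- tweezers: steel tweezers with fibre grips, 146 mm long, a bystander; origin: middle of its underside
Not all that is in view belongs to the job. Of the things that look like the clasp, the largest one is meant.

How it is judged:
By the outcome, as a careful person would: the job done as asked, in the order asked, and still so for the second after the job is handed in, with the robot touching nothing.
It also fails if it takes over 56 s, if anything falls off the work surface, if the arm or the gripper's body presses on something with over 40 N, if the wrist force passes 120 N, or if a joint passes its speed limit or range.

## Working session

There is one attempt and no reset: what is moved stays moved. The work goes in short steps, each a Python script; the robot and the scene stay as the last script left them, time stands still between calls to the robot, and variables do not carry over. Pictures are saved under pics/ and viewed, about 8 in all and at most 12, crops included, and the job is handed in when it is done.

```bash
mkdir -p pics
python3 - <<'E'
from bench import manip as m
import cv2
for c in ("top","scene"):
    p,d=m.grab_frame(c); cv2.imwrite(f"pics/{c}0.png",cv2.resize(p[:,:,::-1],(768,576)))
    for n in ("clasp","press","handle_left","handle_right","grip_left","wax_tin","yellow_tin","tweezers"):
        print(c,n,[( [round(float(v),3) for v in r["at"]],round(r["confidence"],2)) for r in m.look_for(c,n)[:5]])
print(m.current_time())
E
```

```text
top clasp [([0.493, -0.127, 0.016], 0.5), ([0.552, -0.151, 0.018], 0.47)]
top press [([0.606, 0.019, 0.008], 0.83)]
top handle_left [([0.591, 0.051, 0.028], 0.95)]
top handle_right [([0.59, -0.017, 0.025], 0.92)]
top grip_left [([0.595, 0.055, 0.029], 0.89)]
top wax_tin [([0.779, 0.069, 0.027], 0.6)]
top yellow_tin [([0.764, -0.058, 0.022], 0.64)]
top tweezers []
scene clasp [([0.548, -0.158, 0.018], 0.85), ([0.533, -0.098, 0.011], 0.62)]
scene press [([0.595, 0.002, 0.003], 0.59), ([0.592, 0.049, 0.022], 0.31)]
scene handle_left []
scene handle_right [([0.591, -0.016, 0.024], 0.77)]
scene grip_left [([0.596, 0.048, 0.027], 0.79)]
scene wax_tin [([0.774, 0.056, 0.022], 0.6)]
scene yellow_tin [([0.757, -0.069, 0.018], 0.86)]
scene tweezers [([0.784, -0.191, 0.006], 0.73), ([0.546, -0.161, 0.017], 0.51)]
0.9
```

View pics/top0.png

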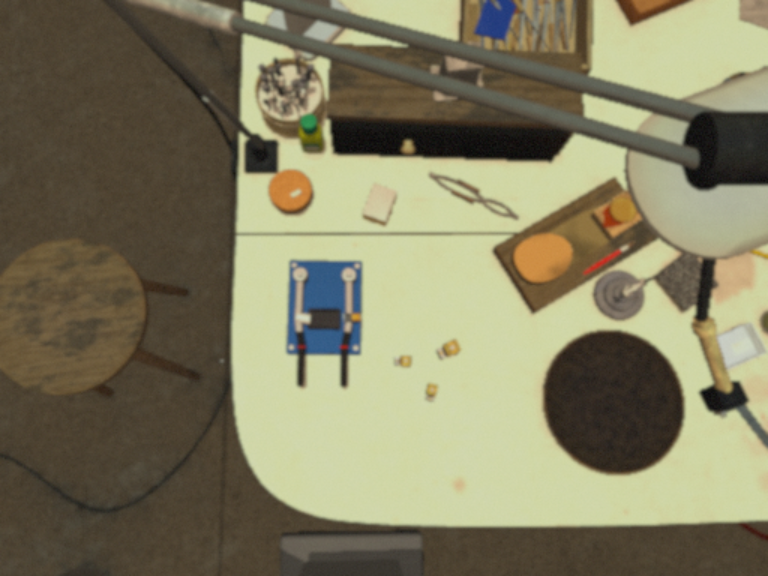

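View pics/scene0.png

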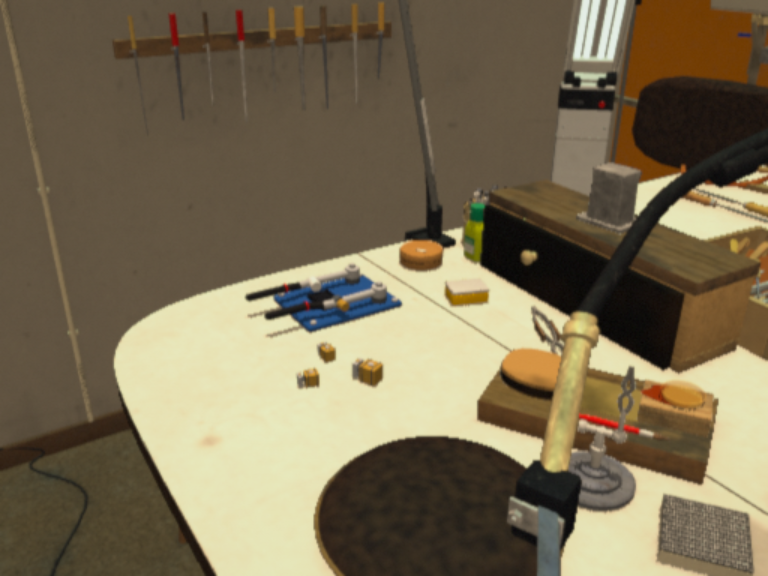

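Clasp look-alikes in the top picture: (450,348), which is the largest, (403,361) and (431,390). The one at (450,348) is the target, at about (0.55, -0.155), with its tongue pointing lower left. The press is at (325,310), with its grips at (302,367) and (345,367). Next is a close wrist view.

```bash
cat > h.py <<'E'
from bench import manip as m
import numpy as np, cv2
def R(a):  # tool down, jaw axis (tool y) at world angle a
    c,s=np.cos(a),np.sin(a); return np.array([[0,c,s],[0,s,-c],[-1,0,0]])
def cloud(cam):
    k=m.get_calibration(cam); p,d=m.grab_frame(cam); K=k["camera_matrix"]
    v,u=np.mgrid[:384,:512]; X=np.stack([(u-K[0,2])/K[0,0]*d,(v-K[1,2])/K[1,1]*d,d],-1)
    W=(X-k["t"])@k["R"]; W[d==0]=np.nan
    return p,W,k
def rectify(p,k,c,half,z,n=600):
    "orthographic world view of plane z: up=+x, left=+y"
    K,Rm,t=k["camera_matrix"],np.array(k["R"]),np.array(k["t"])
    g=np.linspace(half,-half,n,dtype=np.float32); xx,yy=np.meshgrid(c[0]+g,c[1]+g,indexing="ij")
    C=np.stack([xx,yy,np.full_like(xx,z)],-1)@Rm.T+t; uv=C@K.T
    return cv2.remap(p,(uv[...,0]/uv[...,2]).astype(np.float32),(uv[...,1]/uv[...,2]).astype(np.float32),cv2.INTER_CUBIC)
E
python3 - <<'E'
from h import *
np.set_printoptions(precision=3,suppress=True)
print(m.current_tcp_rot()); k=m.get_calibration("wrist"); print("cam in world",-k["R"].T@k["t"],"fwd",k["R"][2], m.current_ee_pos(),k["camera_matrix"][0,0])
t=m.current_time()
m.move_ptp([0.50,-0.15,0.17],R(0.4)); print(m.current_time()-t,m.current_qpos())
p,W,k=cloud("wrist"); print(-k["R"].T@k["t"],k["R"][2])
np.savez("w1.npz",p=p,W=W,K=k["camera_matrix"],R=k["R"],t=k["t"])
cv2.imwrite("pics/w1.png",p[:,:,::-1])
print([(r["at"],r["confidence"]) for r in m.look_for("wrist","clasp")],m.current_time())
E
```

```text
[[-0.     0.408  0.913]
 [-0.     0.913 -0.408]
 [-1.    -0.    -0.   ]]
cam in world [0.155 0.532 0.374] fwd [ 0.267 -0.119 -0.956] [0.225 0.502 0.231] 333.2209967551547
2.5167 [-0.379  0.375  1.785  0.     0.981 -0.781]
[ 0.47  -0.081  0.313] [ 0.114 -0.268 -0.956]
[([0.4982, -0.1286, 0.0143], 0.87), ([0.5361, -0.0863, 0.0162], 0.69), ([0.5488, -0.1517, 0.0175], 0.65), ([0.6037, 0.0087, 0.0073], 0.59)] 3.5167
```

View pics/w1.png

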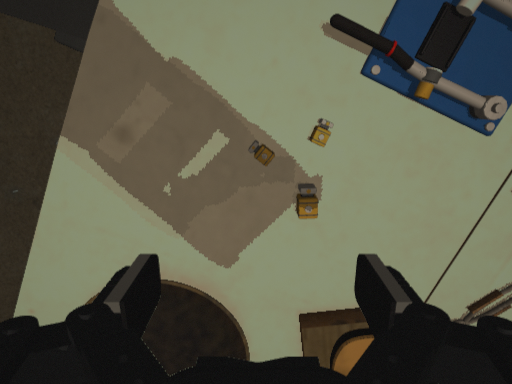

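The wrist picture shows the three look-alikes. The largest is at (307,205) with its tongue up at (307,188); the small ones are at (264,153) and (321,132). The press is at top right.

Run:
```python
from h import *
z=np.load("w1.npz"); p,W=z["p"],z["W"]
for nm,c in (("big",(.549,-.152)),("s1",(.498,-.129)),("s2",(.536,-.086))):
    M=(np.hypot(W[...,0]-c[0],W[...,1]-c[1])<.03)
    s=M&(W[...,2]>.006); t=W[s]; h=np.percentile(t[:,2],90)
    top=s&(W[...,2]>h-.004); hsv=cv2.cvtColor(p,cv2.COLOR_RGB2HSV)
    br=top&(hsv[...,1]>110)
    for l,q in (("all",top),("brass",br),("grey",top&(hsv[...,1]<=110))):
        P=(W[q][:,:2]*1000).astype(np.float32)
        if len(P)>4: print(nm,l,len(P),"h",round(h,4),P.mean(0).round(1),cv2.minAreaRect(P))
k=dict(camera_matrix=z["K"],R=z["R"],t=z["t"])
cv2.imwrite("pics/c1.png",rectify(p,k,(.549,-.152),.03,.02,500)[:,:,::-1])
```

```text
big all 1709 h 0.2381 [ 551.2 -127.2] ((547.3366088867188, -125.75102233886719), (16.734743118286133, 22.684253692626953), 57.07052230834961)
big grey 1709 h 0.2381 [ 551.2 -127.2] ((547.3366088867188, -125.75102233886719), (16.734743118286133, 22.684253692626953), 57.07052230834961)
s1 all 2179 h 0.2562 [ 508.7 -127.1] ((499.6292724609375, -132.8187713623047), (59.838623046875, 7.791604042053223), 23.480066299438477)
s1 brass 14 h 0.2562 [ 510.8 -125.5] ((510.8451843261719, -125.58407592773438), (2.9802355766296387, 1.771022081375122), 53.893943786621094)
s1 grey 2165 h 0.2562 [ 508.7 -127.1] ((499.6292724609375, -132.8187713623047), (59.838623046875, 7.791604042053223), 23.480066299438477)
s2 all 321 h 0.0158 [535.1 -89.1] ((537.266357421875, -95.247314453125), (17.950708389282227, 38.0665283203125), 18.994979858398438)
s2 brass 232 h 0.0158 [534.9 -91. ] ((535.127197265625, -88.50252532958984), (20.814485549926758, 13.016632080078125), 89.04901885986328)
s2 grey 89 h 0.0158 [535.6 -84. ] ((537.5985107421875, -95.13298797607422), (17.24812889099121, 38.0665283203125), 18.994979858398438)
```

View pics/c1.png

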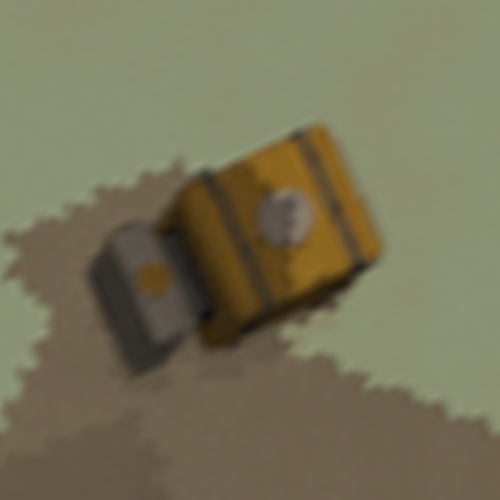

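The crop confirms it: a brass box with its top centre (disc) at (284,219) and the tongue at lower left. That puts the box centre at about (0.5527, -0.1561) with clasp x at about 24.5°. I'll grasp it high, so the fingertips clear the nest lips later, and carry it over the press.

Run:
```python
from h import *
np.set_printoptions(precision=3,suppress=True)
a=np.radians(24.5); c=[.5527,-.1561]
m.set_gripper(0.5,30)
m.move_ptp(c+[.06],R(a)); m.move_l(c+[.006],max_speed=.08)
m.set_gripper(0.0,30); w=m.current_grip_width(); print("grip",w,w*85,m.current_force())
m.move_l(c+[.09],max_speed=.15); print(m.current_grip_width(),m.current_force(),m.current_time())
m.move_ptp([.60,.02,.19],R(0)); print(m.current_qpos())
p,W,k=cloud("wrist"); np.savez("w2.npz",p=p,W=W,K=k["camera_matrix"],R=k["R"],t=k["t"])
print([(r["at"],r["confidence"]) for r in m.look_for("wrist","nest")][:2],m.current_time())
v=np.vstack([p])[:,:,::-1]
o=rectify(p,k,(.59,.02),.09,.028,600)[:,:,::-1]; cv2.imwrite("pics/w2.png",o); cv2.imwrite("pics/w2raw.png",v)
```

```text
grip 0.19795317989614739 16.82602029117253 [-0.614 -0.139  6.418]
0.1992885897154352 [ 0.112  0.515 -1.942] 6.4333
[-0.045  0.486  1.559 -0.     1.099 -0.046]
[([0.6102, 0.0269, 0.0057], 0.56)] 7.375
```

View pics/w2.png

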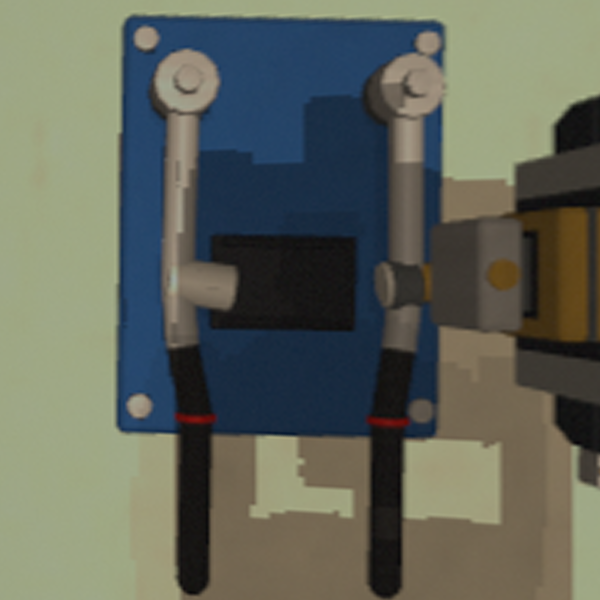

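The clasp is held (16.8 mm, about 1.9 N of weight). In the rectified view the pins are at (188,80) and (415,83), 68 mm apart as they should be. The nest block is centred at (283,283) and the plate corners are consistent. So the nest is at about (0.595, 0.021) with yaw about -1°. The jaws are at columns 237 and 386, so the screw jaw is near its wide setting. I'll place it now.

Run:
```python
from h import *
np.set_printoptions(precision=3,suppress=True)
a=np.radians(-1); c=[.595,.0130]
m.move_l(c+[.06],R(a),max_speed=.15); f0=m.current_force()
m.move_l(c+[.024],max_speed=.05); print(m.current_force()-f0)
m.move_l(c+[.019],max_speed=.02); print(m.current_force()-f0,m.current_ee_pos())
z=m.current_ee_pos()[2]
if np.abs(m.current_force()-f0).max()<6:
    m.set_gripper(0.45,30); print(m.current_grip_width())
    m.move_l(c+[.12],max_speed=.12)
    p,W,k=cloud("wrist"); np.savez("w3.npz",p=p,W=W,K=k["camera_matrix"],R=k["R"],t=k["t"])
else: p,W,k=cloud("wrist")
cv2.imwrite("pics/w3.png",rectify(p,k,(.575,.02),.06,.026,600)[:,:,::-1]); print(m.current_time())
```

```text
[ 0.059 -0.679  0.025]
[ 0.856 -0.029  0.755] [0.595 0.013 0.019]
0.44584666065310685
11.0417
```

View pics/w3.png

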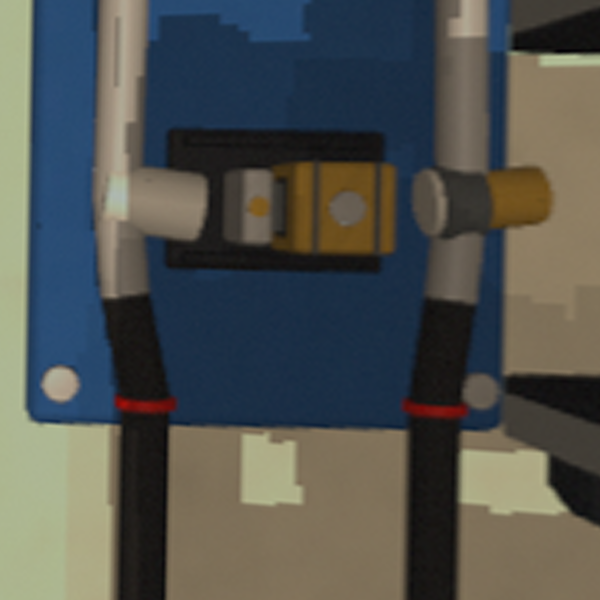

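The clasp lies in the nest between the lips, with its tongue towards the left jaw (box disc at (348,208), jaw faces at 208 and 430). The jaw gap is about 46 mm, so onset should come near a 25 mm grip distance, or 35 mm between the pads. I'll start the squeeze with the wrist camera facing the nest and log what I feel.

Run:
```python
from h import *
np.set_printoptions(precision=2,suppress=True)
a=np.radians(-91); c=[.530,.0224]
m.set_gripper(1.0,20)
m.move_ptp(c+[.10],R(a)); m.move_l(c+[.005],max_speed=.08); f0=m.current_force(); t0=m.current_ft_torque()
print(m.current_time(),f0)
for o in (.9,.8,.75,.7,.65,.6,.55,.52,.50,.48):
    m.set_gripper(o,20); w=m.current_grip_width(); print(o,round(w,4),round((w-o)*85,2),m.current_force()-f0,m.current_ft_torque()-t0,round(m.current_time(),2))
p,W,k=cloud("wrist"); cv2.imwrite("pics/w4.png",cv2.resize(p,(768,576),interpolation=cv2.INTER_CUBIC)[:,:,::-1])
```

```text
14.3083 [-0.27 -0.93 -0.4 ]
0.9 0.9003 0.02 [ 0.44  0.7  -0.58] [ 0.03  0.03 -0.05] 14.57
0.8 0.7961 -0.33 [ 0.33 -0.38  1.1 ] [-0.09 -0.01 -0.01] 14.82
0.75 0.7477 -0.19 [ 1.58 -0.2   2.72] [-0.   -0.07 -0.01] 15.04
0.7 0.7026 0.22 [1.04 0.52 2.28] [ 0.03  0.01 -0.03] 15.27
0.65 0.6498 -0.02 [0.49 1.47 2.64] [-0.02  0.01 -0.08] 15.49
0.6 0.6009 0.07 [0.14 1.09 3.6 ] [ 0.01 -0.06 -0.08] 15.72
0.55 0.552 0.17 [0.7  0.4  2.69] [-0.   -0.09 -0.04] 15.94
0.52 0.5203 0.03 [0.06 0.69 3.15] [-0.04 -0.1   0.01] 16.16
0.5 0.5031 0.26 [1.48 0.63 4.03] [ 0.04 -0.12 -0.03] 16.38
0.48 0.4868 0.58 [1.52 0.43 3.44] [ 0.1  -0.13 -0.04] 16.59
```

View pics/w4.png

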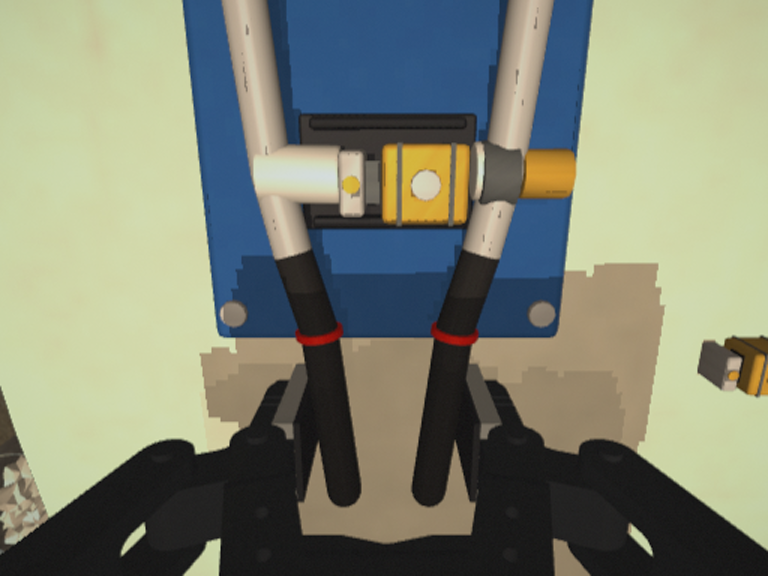

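Contact has begun: the left jaw at column 340 touches the tongue plate, the right jaw at 472 touches the box, and the 4 mm tongue gap shows at columns 365-383. The lag of actual width behind command is rising, so it can serve as the feel. I'll continue in fine steps.

Run:
```python
from h import *
np.set_printoptions(precision=2,suppress=True)
L=[];pk=0
for o in (.475,.47,.465,.46,.455,.45,.445,.44,.435,.43):
    m.set_gripper(o,20); ws=[m.current_grip_width()]
    p,d=m.grab_frame("wrist"); ws.append(m.current_grip_width())
    lag=(np.mean(ws)-o)*85; pk=max(pk,lag)
    L.append(cv2.resize(p[90:155,160:390],None,fx=1.7,fy=1.7,interpolation=cv2.INTER_CUBIC))
    print(o,np.round(ws,4),round(lag,2),m.current_force(),round(m.current_time(),2))
    if pk>.8 and lag<pk-.5: print("snap felt"); break
if len(L)%2: L.append(L[-1]*0)
cv2.imwrite("pics/w5.png",np.vstack([np.hstack(L[i:i+2]) for i in range(0,len(L),2)])[:,:,::-1])
```

```text
0.475 [0.48 0.47] 0.1 [0.73 1.06 2.6 ] 16.91
0.47 [0.47 0.47] -0.18 [0.61 0.24 2.82] 17.18
0.465 [0.47 0.47] 0.14 [0.41 0.41 3.19] 17.44
0.46 [0.46 0.46] 0.24 [0.55 0.2  3.36] 17.71
0.455 [0.46 0.46] 0.07 [0.9  0.71 3.52] 17.98
0.45 [0.45 0.45] 0.1 [0.29 1.91 3.67] 18.24
0.445 [0.44 0.45] 0.22 [1.12 0.92 4.04] 18.51
0.44 [0.44 0.44] 0.09 [0.84 0.67 3.78] 18.77
0.435 [0.44 0.44] 0.21 [1.16 0.74 4.09] 19.04
0.43 [0.43 0.43] 0.06 [ 0.3  -0.04  4.08] 19.31
```

View pics/w5.png

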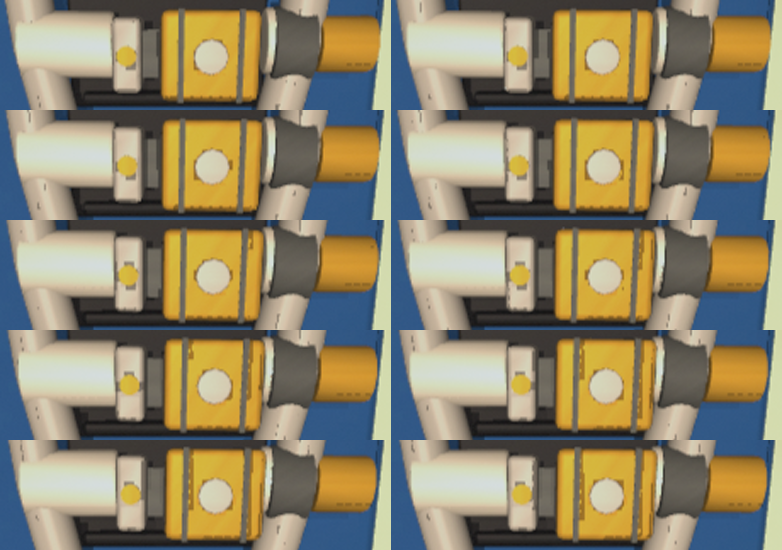

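The tongue gap is unchanged so far and the right jaw is just reaching the box, so this is onset near 36 mm as first predicted. I'll keep stepping and track the tongue-to-box distance by template matching, stopping at the snap.

Run:
```python
from h import *
np.set_printoptions(precision=4,suppress=True)
p,d=m.grab_frame("wrist"); g=cv2.cvtColor(p,cv2.COLOR_RGB2GRAY)
T={"tongue":(236,122,8,15),"box":(287,123,14,18),"jawR":(333,122,10,12)}
tm={n:g[y-b:y+b+1,x-a:x+a+1].copy() for n,(x,y,a,b) in T.items()}
def loc(g,n):
    x,y,a,b=T[n]; S=g[y-b-6:y+b+7,x-a-24:x+a+25]; r=cv2.matchTemplate(S,tm[n],cv2.TM_CCOEFF_NORMED)
    _,v,_,(i,j)=cv2.minMaxLoc(r); s=0
    if 0<i<r.shape[1]-1: l,c,h=r[j,i-1:i+2]; s=.5*(l-h)/(l-2*c+h)
    return x+i-24+s
L=[]; o=.43; d0=loc(g,"box")-loc(g,"tongue"); hit=0
while o>.342:
    o-=.005; m.set_gripper(o,20); w=[m.current_grip_width()]; fz=[m.current_force()[2]]
    p,_=m.grab_frame("wrist"); w.append(m.current_grip_width()); fz.append(m.current_force()[2])
    g=cv2.cvtColor(p,cv2.COLOR_RGB2GRAY); P={n:loc(g,n) for n in T}; dd=P["box"]-P["tongue"]-d0
    print(round(o,3),round(np.mean(w)*85,2),"lag",round((np.mean(w)-o)*85,2),"fz",round(np.mean(fz),1),"tongue gap change px",round(dd,1),"jawR-box",round(P["jawR"]-P["box"],1))
    L.append(p[95:150,170:385])
    if dd<-7: print("SNAP"); break
print(m.current_time())
cv2.imwrite("pics/w6.png",np.vstack([cv2.resize(q,None,fx=2,fy=2,interpolation=cv2.INTER_CUBIC) for q in L[-4:]])[:,:,::-1])
```

```text
0.425 36.32 lag 0.19 fz 5.3 tongue gap change px -0.2 jawR-box 46.1
0.42 35.72 lag 0.02 fz 5.9 tongue gap change px -0.7 jawR-box 46.1
0.415 35.59 lag 0.31 fz 6.1 tongue gap change px -1.2 jawR-box 45.9
0.41 34.94 lag 0.09 fz 6.9 tongue gap change px -1.4 jawR-box 45.8
0.405 34.83 lag 0.41 fz 7.0 tongue gap change px -1.7 jawR-box 45.6
0.4 34.17 lag 0.17 fz 7.6 tongue gap change px -2.4 jawR-box 45.6
0.395 34.02 lag 0.45 fz 7.5 tongue gap change px -3.7 jawR-box 45.7
0.39 33.32 lag 0.17 fz 7.1 tongue gap change px -5.5 jawR-box 46.1
0.385 32.81 lag 0.09 fz 3.1 tongue gap change px -11.9 jawR-box 46.2
SNAP
21.7583
```

View pics/w6.png

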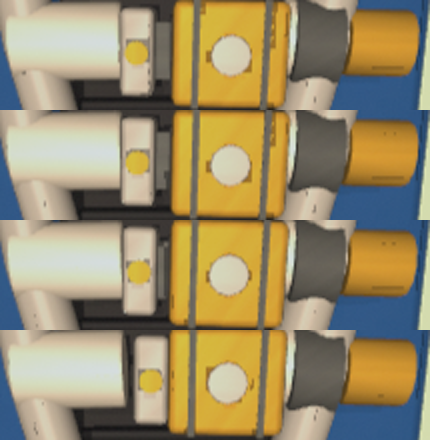

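It snapped: the force fell from 7.5 to 3.1 N, and in the last frame the tongue is home and has come away from the left jaw. I'll open slowly, retreat and check.

Run:
```python
from h import *
for o in (.45,.55,.65,.75,.85,1.0): m.set_gripper(o,20)
c=[.530,.0224]
m.move_l(c+[.11],max_speed=.1)
m.move_l([.52,.0224,.16],max_speed=.15); m.dwell(.3)
p,W,k=cloud("wrist"); cv2.imwrite("pics/w7.png",rectify(p,k,(.58,.02),.075,.026,600)[:,:,::-1])
print(m.current_force(),m.current_time())
for n in ("wax_tin","yellow_tin","tweezers"): m.grab_frame("scene"); print(n,[r["at"] for r in m.look_for("scene",n)][:1])
```

```text
[-0.31565035 -0.38977761 -0.63908152] 25.325
wax_tin [[0.7733, 0.0565, 0.0227]]
yellow_tin [[0.7559, -0.0707, 0.0171]]
tweezers [[0.7851, -0.1882, 0.0075]]
```

View pics/w7.png

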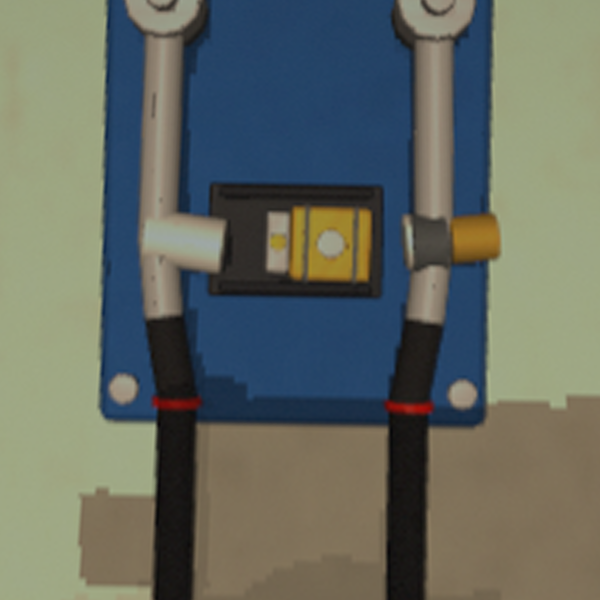

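The clasp is shut and lies in the nest (box at (330,243), tongue plate against it at (278,243)). The handles are open and parallel, and the bystanders have not moved.

```bash
python3 -c "
from bench import manip as m
m.sign_off(); print(m.current_time())"
```

```text
the job is handed in; nothing more can be done
the job is handed in; nothing more can be done
```

The clasp is shut and lying in the nest, and the job is handed in, at about 25 s on the robot's clock out of the 56 s allowed.

I picked up the largest of the three look-alikes, set it across the nest and let go. Then I squeezed the two grips in steps of about 0.4 mm until it snapped.

- **Snap:** it came at about 32.8 mm between the pads. The upward force on the wrist, which had risen with the squeeze, fell from 7.5 to 3.1 N. The camera tracking showed the tongue travel its full 4 mm or so. I stopped there and opened the handles slowly.
- **Last checks:** the clasp is shut between the lips of the nest, both handles are back open, and the robot is clear. The round wooden box, yellow tin and tweezers read within about 3 mm of their first positions, which is within the detector's accuracy.
- **Disagreed:** the gap between commanded and actual gripper width was too noisy to feel the snap. One reading made me think contact had begun at about 41 mm. It actually came near 36 mm, close to my first estimate of 35 mm, so I judged the snap from the wrist force and the camera instead.

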